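# Put three weldments on their right fixtures

## Robot

A 6-joint arm with a two-finger parallel gripper is mounted at the origin on the work surface. World frame = base frame: x ahead of the robot, y to its left, z up, the work surface at z = 0. Lengths are in mm, angles in rad, forces in N, time in s.
With the tool pointing down it reaches from about 350 to 975 mm from the base axis. Payload 7.1 kg.
Tool frame: the origin (TCP) lies midway between the tips of the shut fingers; the grasp point (between the pads) lies 19 mm behind it (ctrl.grasp_offset is the distance from the TCP to the grasp point, in mm); z points along the fingers, y is the line along which they close (so a half turn about z gives the same grasp; the last joint's range is limited). The gripper opens to 88 mm and grips with 3 to 60 N. Pads are 20 mm wide; open, the fingers measure 115 mm over their backs; the gripper's body (75 mm by 178 mm) begins 61 mm behind the grasp point.
Start: joints at [1.319, 0.423, 1.63, -0, 1.089, -0.019], TCP at [144.158, 608.131, 222.675] pointing down, gripper open.
Joint ranges: [-3, 3], [-0.9, 2.11], [0.09, 2.58], [-1.31, 4.45], [0.11, 2.69], [-2.54, 2.54]. Speed limits (rad/s): [2.39, 2.39, 3.01, 3.14, 3.14, 3.14].

## Interface

Orientations are given as a rotation vector (axis times angle).
In Python, from workcell import ctrl gives the robot as it stands. The module is installed in compiled form; this text tells all that it offers.
- The arm moves only by the tool servo_tool, never from a script. Its argument "rows" is a list of rows, each a list of 7 numbers: the turn, a rotation vector about the tool's x, y, z as a fraction of full scale, then the shift along the tool's x, y, z as a fraction of full scale, then the finger opening in mm, from 0 to 87.8. A call has 1 to 10 rows; each row is the pose to reach, as a shift and turn from the pose commanded when the call began, along the tool's axes at that moment; what a row does not reach only later rows make up. Full scale, the value 1, is 20 cm for a shift and 1.5 rad for a turn. A row lasts 1/8 s, in which the tool goes at most 62.5 mm and 10.7 degrees, less where a joint would pass 70% of its speed; a pose out of reach is approached as far as the arm can. A call with a number of a shift or a turn outside -1 to 1 is refused whole. A call with a gripper value outside its range is refused whole. The fingers move at their own pace and stop on an object; the grip force is fixed at half the most. Time passes only in rows, so rows that repeat a pose let the fingers close. It gives the time, the measured TCP pose, the force, the opening and the grip force at its end, in the units of the state.
- ctrl.get_obs(): the state, without advancing time (a new reading comes with each control period).
- ctrl.get_image(name): name is "scene" or "top" or "wrist"; returns (picture, depth): 384x512x3 uint8, red, green, blue; 384x512 float32, mm along the optical axis (not along the pixel's ray), 0 where there is no reading.
- ctrl.camera_info(name): a dict with "intrinsics" (3x3 intrinsics, pixels), "k1" (the pictures are not rectified: a ray, as slopes to the right and down, at radius r is drawn at 1 + k1 r^2 times it, then the intrinsics apply), "R" (3x3) and "t" (3): a world point X has camera coordinates R X + t. Camera axes: x right, y down, z forward; pixel columns grow to the right and rows downward; lengths in mm; the calibration is good to about 2 mm. A picture is of the moment at which its call begins: read the wrist's pose just before it. camera_info takes no time and is no camera call; for the wrist camera it gives the pose at the moment of the call.
- ctrl.close_job(): hands the job in; it is judged then, once.
The state is a dict: "t": time; "qpos": joint angles; "qvel": joint speeds; "joint_torque": joint torques, N m; "ee_pos": TCP position; "orientation": TCP orientation; "ft_force": force on the tool from outside, world axes, zero at the start; "moment": the same for the moment, N m; "width": finger opening in mm; "grasp_force": force on a finger pad.
Only numpy, scipy, OpenCV 4.12 (cv2) and the standard library are available. Lean on these libraries where they do the work, as an engineer would, in place of code of your own. Each camera call takes 0.05 s, during which the arm holds its last target. There are 200 camera calls.

## Task

The three finished weldments stand on each other's fixtures. Move each to the fixture plate that has the shape of its base - round flange to the round plate, square post foot to the square plate, oblong lug to the oblong plate - centred in the scribed outline and lined up with it, parking one of them on the empty firebrick on the way. Keep them upright, set them down without dropping them and never on the bench top, and do not shift the jar, the wire brush or the chipping hammer.

Things in the scene. Friction and masses are not known exactly. Their poses are not given: they have to be found in the camera images.
- flange: Loose steel weldment, about 0.5 kg: round flange disc 84 mm in diameter, 10 mm thick, with an upright round pipe stub on its centre, 42 mm in diameter, reaching from 10 to 60 mm above the underside (grip the stub). Origin: centre of its underside, z up. Its yaw does not matter. At the start it stands on the long fixture.
- post_foot: Loose steel weldment, about 0.5 kg: square base plate 80 x 80 mm, 8 mm thick, with an upright square tube on its centre, 40 x 40 mm, sides parallel to the plate's, reaching from 8 to 60 mm above the underside (grip the tube). Origin: centre of its underside, z up. x and y parallel to the plate's edges. At the start it stands on the round fixture.
- lug: Loose steel weldment, about 0.5 kg: oblong base plate 110 mm (x) by 50 mm (y), 8 mm thick, with an upright lifting lug on its centre: a plate 10 mm thick (y), 60 mm wide (x), with a half-round top of 30 mm radius, reaching from 8 to 63 mm above the underside (grip it across its 10 mm thickness). Origin: centre of its underside, z up. At the start it stands on the square fixture.
- round_fixture: Round copper fixture plate, 128 mm in diameter, 20 mm thick, fixed to the bench, flat top with a scribed circle 90 mm in diameter in the middle: the place of the flange. Origin: centre of its underside, z up. Its flat top is at z = 20 mm.
- square_fixture: Square copper fixture plate, 126 x 126 mm, 20 mm thick, fixed to the bench, flat top with a scribed 84 mm square in the middle: the place of the post foot. Origin: centre of its underside, z up. x and y parallel to its edges; top at z = 20 mm.
- long_fixture: Oblong copper fixture plate, 156 mm (x) by 100 mm (y), 20 mm thick, fixed to the bench, flat top with a scribed 114 x 54 mm oblong in the middle, long side along x: the place of the lug. Origin: centre of its underside, z up. Top at z = 20 mm.
- firebrick: Pale sand-coloured half firebrick, 114 x 114 mm, 32 mm high, fixed, flat top at z = 32 mm, empty at the start: the free spot. Origin: centre of its underside, z up. 
- jar: Bystander: loose upright jar, 64 mm in diameter, 85 mm high, standing on the bench among the fixtures. Origin: centre of its underside, z up. 
- wire_brush: Bystander: loose wooden wire brush, 240 mm long, 30 mm high, lying towards the far edge of the bench. Origin on the bench near its middle, x along it.
- chipping_hammer: Bystander: loose chipping hammer, 250 mm long, 26 mm high, lying towards the far edge of the bench. Origin on the bench near its middle, x along it towards the head.
Things that resemble listed ones, but are neither listed nor needed, are in the scene too. What is shaped like the flange but red, turquoise or yellow is not meant.

How it is judged:
By the outcome, as a careful person would: the job done as asked, in the order asked, and still so for the second after the job is handed in, with the robot touching nothing.
It also fails if it takes over 115 s, if anything falls off the work surface, if the arm or the gripper's body presses on something with over 40 N, if the wrist force passes 120 N, or if a joint passes its speed limit or range.

## Working session

There is one attempt and no reset: what is moved stays moved. The work goes in short steps, Python scripts to look and compute and a tool call to move; the robot and the scene stay as the last step left them, time stands still between calls to the robot, and variables do not carry over. Pictures are saved under pics/ and viewed, at most 14 in all, crops included, and the job is handed in when it is done.

Besides the shell and the picture viewer there is one more tool, called in YAML: its name, and indented under it one key for each argument. servo_tool: Moves the arm, as the interface text tells. Its arguments: {"type":"object","properties":{"rows":{"type":"array","items":{"type":"array","items":{"type":"number"}}}},"required":["rows"]}

```bash
mkdir -p pics
cat > h.py <<'E'
import numpy as np, cv2
from workcell import ctrl
from scipy.spatial.transform import Rotation as Ro
def grab(n):
    i=ctrl.camera_info(n); p,d=ctrl.get_image(n); return p,d,i
def rays(uv,i):
    K=np.array(i["intrinsics"]); uv=np.asarray(uv,float).reshape(-1,2)
    y=np.c_[(uv[:,0]-K[0,2])/K[0,0],(uv[:,1]-K[1,2])/K[1,1]]; x=y.copy()
    for _ in range(10): x=y/(1+i["k1"]*(x**2).sum(1,keepdims=True))
    return np.c_[x,np.ones(len(x))]
def atz(uv,i,z):
    R=np.array(i["R"]);t=np.array(i["t"]); c=-R.T@t; d=rays(uv,i)@R
    return c+d*((z-c[2])/d[:,2])[:,None]
def cloud(d,i):
    h,w=d.shape; v,u=np.mgrid[:h,:w]; uv=np.c_[u.ravel(),v.ravel()]
    P=rays(uv,i)*d.reshape(-1,1)
    return ((P-np.array(i["t"]))@np.array(i["R"])).reshape(h,w,3)
def save(n,p): cv2.imwrite("pics/"+n,cv2.cvtColor(p,cv2.COLOR_RGB2BGR))
E
python3 - <<'E'
from h import *
for n in("top","scene"):
    p,d,i=grab(n); save(n+"0.png",p); np.savez(n+"0.npz",p=p,d=d)
    print(n,i, (d>0).mean())
print(ctrl.get_obs(), ctrl.grasp_offset)
E
```

```text
top {'intrinsics': array([[365.3132754 ,   0.        , 251.2349687 ],
       [  0.        , 365.3132754 , 192.98304186],
       [  0.        ,   0.        ,   1.        ]]), 'k1': -0.09895402493931878, 'R': array([[-0.01465148, -0.99987835,  0.0053496 ],
       [-0.98206498,  0.01338425, -0.18806712],
       [ 0.18797265, -0.00800911, -0.98214161]]), 't': array([ 10.50312764, 588.92195027, 786.62160385])} 0.9960835774739584
scene {'intrinsics': array([[369.74070503,   0.        , 256.57932686],
       [  0.        , 369.74070503, 194.01040757],
       [  0.        ,   0.        ,   1.        ]]), 'k1': -0.060657761611888246, 'R': array([[ 2.62097577e-01,  9.65041056e-01,  7.87922786e-04],
       [ 7.68313539e-01, -2.08173741e-01, -6.05275144e-01],
       [-5.83951339e-01,  1.59246520e-01, -7.96015942e-01]]), 't': array([-180.03133105, -415.44336732, 1275.08355631])} 0.9957733154296875
{'t': 0.1, 'qpos': array([ 1.31897438e+00,  4.23753610e-01,  1.63062492e+00, -3.54080756e-05,
        1.08862017e+00, -1.90323388e-02]), 'qvel': array([ 0.0007298 , -0.00048242, -0.00080459, -0.00048516, -0.00101474,
       -0.00214546]), 'joint_torque': array([-7.51959033e-05, -5.45607805e+01, -2.74325413e+01,  6.45692577e-02,
        1.88226008e-02, -6.32777005e-05]), 'ee_pos': array([144.05777533, 607.63809307, 221.98173456]), 'orientation': array([-3.64795787e-01, -3.12018046e+00,  2.19493494e-03]), 'ft_force': array([ 0.28184311, -0.54857975,  0.48699118]), 'moment': array([ 0.02699621, -0.01557244, -0.05006371]), 'grasp_force': 0.0, 'width': 87.66404776269866} 18.700000000000003
```

View pics/top0.png

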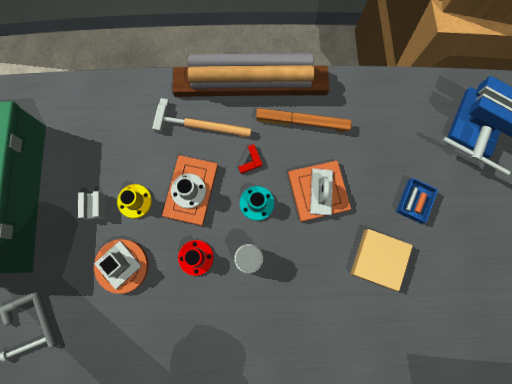

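View pics/scene0.png

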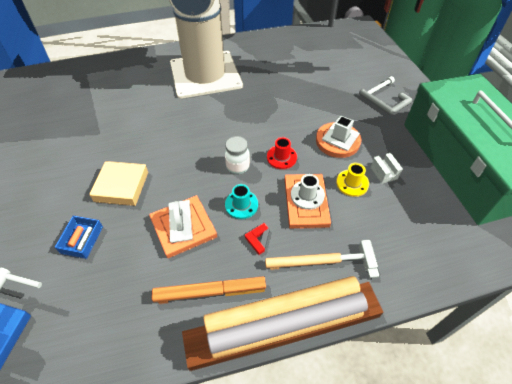

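The top view shows these flange-like candidates: grey on the oblong plate at (188,188), which is the one I want, and decoys in yellow at (135,201), red at (196,257) and turquoise at (257,202). The post foot is on the round plate at (120,265), the lug on the square plate at (321,190), the brick is at (383,260) and the jar at (249,259).

```bash
cat >> h.py <<'E'
def rect(uv,i,z):
    q=atz(uv,i,z)[:,:2].astype(np.float32); (c,s,a)=cv2.minAreaRect(q)
    if s[0]<s[1]: s=(s[1],s[0]); a+=90
    return np.round(c,1),np.round(s,1),round((a+90)%180-90,1)   # long-side yaw deg
E
python3 - <<'E'
from h import *
i=ctrl.camera_info("top"); f=np.load("top0.npz"); p,d=f["p"],f["d"]; W=cloud(d,i)
hsv=cv2.cvtColor(p,cv2.COLOR_RGB2HSV); H,S,V=[hsv[...,k].astype(int) for k in range(3)]
v,u=np.mgrid[:384,:512]
print("cam",-np.array(i["R"]).T@np.array(i["t"]))
for n,(cu,cv_),r in(("longfix",(188,188),42),("roundfix",(120,265),33),("sqfix",(321,190),40),("brick",(383,260),42)):
    near=np.hypot(u-cu,v-cv_)<r; zt=32 if n=="brick" else 20
    m=near&(S>120)&(abs(W[...,2]-zt)<6)&(V>60)
    print(n,m.sum(),np.median(W[m][:,2]),rect(np.c_[u[m],v[m]],i,zt))
    if n!="brick":
        g=near&(S<60)&(W[...,2]>16)&(abs(W[...,2]-29)<5); 
        for lo,hi,z in((24,34,29),(72,90,80)):
            g=near&(S<70)&(W[...,2]>lo)&(W[...,2]<hi); 
            g=cv2.morphologyEx(g.astype(np.uint8),cv2.MORPH_OPEN,np.ones((2,2)))>0
            if g.sum()>5: print("  part",g.sum(),np.median(W[g][:,2]),rect(np.c_[u[g],v[g]],i,z))
c=[cv2.resize(p[y-48:y+48,x-64:x+64],None,fx=3,fy=3,interpolation=2) for x,y in((188,188),(120,265),(321,190),(249,240))]
save("crop0.png",np.vstack([np.hstack(c[:2]),np.hstack(c[2:])])[:, :])
for a,z in(((249,252),85),((249,259),85)): print(atz([a],i,z))
E
```

```text
cam [430.65016399   8.91971566 883.27447702]
longfix 1617 21.3240507358794 (array([612.8, 173.3]), array([154.6, 149.5]), -13.8)
  part 557 31.4656486563873 (array([600.1, 150.6]), array([82.1, 80.3]), 89.3)
  part 265 81.54323293987754 (array([599.1, 150.2]), array([43.2, 39.1]), 89.2)
roundfix 1051 21.561784865916334 (array([425.7, 313.7]), array([126.2, 126.2]), 64.1)
  part 620 29.48719381892431 (array([426.5, 314.4]), array([80.7, 80.5]), -48.6)
  part 360 81.66992716547261 (array([426.5, 313.7]), array([43.9, 41.6]), -45.0)
sqfix 1577 21.229303560405285 (array([ 601.2, -162.4]), array([125.7, 124.5]), -77.5)
  part 691 29.31351692141781 (array([ 593.7, -168.1]), array([108.1,  48.8]), -5.2)
  part 99 80.51902686444404 (array([ 592.4, -167.6]), array([44. , 11.4]), -3.0)
brick 2325 33.27907664559307 (array([ 431.6, -301.9]), array([116.5, 113.7]), 68.3)
[[453.5071213    9.14984052  85.        ]]
[[438.51340664   9.35542182  85.        ]]
```

View pics/crop0.png

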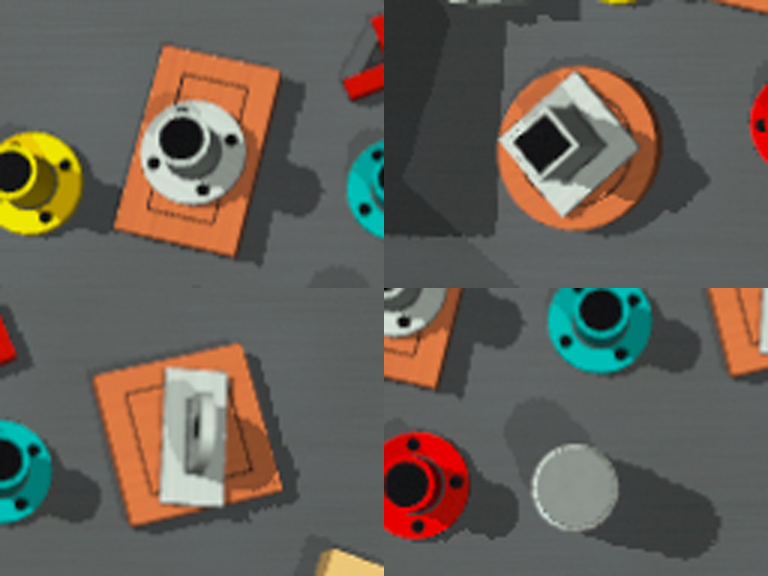

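The crop confirms it. The grey flange is on the oblong plate, the post foot on the round plate and the lug on the square plate, and the coloured flanges are left alone. My plan is lug to brick, post to square, flange to round, then lug to oblong. I'm adding a planner helper and starting towards the work area.

servo_tool:
  rows:
    - [0,0,0,-1,-1,0,87]
    - [0,0,0,-1,-1,0,87]
    - [0,0,0,-1,-1,0,87]
    - [0,0,0,-1,-1,0,87]
    - [0,0,0,-1,-1,0,87]
    - [0,0,0,-1,-1,0,87]

```text
t: 0.85
ee_pos: [293.3, 365.7, 222.6]
orientation: [-0.37, -3.119, 0.001]
ft_force: [-0.5, 0.7, -0.1]
width: 87.0
grasp_force: 0.0
```

```bash
cat >> h.py <<'E'
def pose():
    o=ctrl.get_obs(); R=Ro.from_rotvec(o["orientation"]); m=R.as_matrix()
    return np.array(o["ee_pos"]),R,np.degrees(np.arctan2(m[1,1],m[0,1]))
def plan(xyz,psi):
    """rows numbers from current pose to TCP xyz with tool down, closing line at psi deg"""
    p,R,a=pose(); s=np.radians(psi); y=np.array([np.cos(s),np.sin(s),0]); z=np.array([0,0,-1.]); x=np.cross(y,z)
    T=Ro.from_matrix(np.c_[x,y,z]); w=(R.inv()*T).as_rotvec(); sh=R.inv().apply(np.array(xyz)-p)
    print("at",np.round(p,1),"psi",round(a,2),"-> turn",np.round(w/1.5,4),"shift",np.round(sh/200,4))
def wrist(name=None):
    p,d,i=grab("wrist"); W=cloud(d,i)
    if name: save(name,p)
    return p,d,i,W
E
python3 - <<'E'
from h import *
i=ctrl.camera_info("wrist"); R=np.array(i["R"]);print(-R.T@i["t"],R,i["intrinsics"][0][0],i["k1"]); plan([593,-168,222],86)
o=ctrl.get_obs();print(o["t"],o["qpos"])
E
```

```text
[215.79476002 384.1077827  384.29758123] [[ 2.34530800e-01  9.72108669e-01 -1.98418193e-04]
 [ 9.30121835e-01 -2.24341714e-01  2.90764796e-01]
 [ 2.82610466e-01 -6.83778534e-02 -9.56794541e-01]] 328.18092768561166 -0.050914838974931716
at [293.3 365.7 222.6] psi 76.47 -> turn [-0.0004 -0.0002 -0.1109] shift [-2.0813 -2.244   0.0037]
0.85 [ 8.69550882e-01  1.92612863e-01  1.96453914e+00 -8.16193278e-05
  9.85031512e-01 -4.65089499e-01]
```

```bash
cat >> h.py <<'E'
def measure(frame,c,fix=True,z0=20,r=85,hues=(3,16),parts=True):
    """measure copper/brick top and grey part near world xy c, top at z0"""
    p,d,i,W=frame
    hsv=cv2.cvtColor(p,cv2.COLOR_RGB2HSV); H,S,V=[hsv[...,k].astype(int) for k in range(3)]
    v,u=np.mgrid[:p.shape[0],:p.shape[1]]; near=np.hypot(W[...,0]-c[0],W[...,1]-c[1])<r
    m=near&(S>110)&(H>=hues[0])&(H<=hues[1])&(abs(W[...,2]-z0)<7)&(V>40)
    m=cv2.morphologyEx(m.astype(np.uint8),cv2.MORPH_OPEN,np.ones((3,3)))>0
    if m.sum()>20: print(" fix",m.sum(),np.round(np.median(W[m][:,2]),1),*rect(np.c_[u[m],v[m]],i,z0))
    for lo,hi,z in((4,14,9),(52,68,60)):
        if not parts: break
        g=near&(S<70)&(W[...,2]>z0+lo)&(W[...,2]<z0+hi)
        g=cv2.morphologyEx(g.astype(np.uint8),cv2.MORPH_OPEN,np.ones((3,3)))>0
        if g.sum()>20: print(" part",g.sum(),np.round(np.median(W[g][:,2]),1),*rect(np.c_[u[g],v[g]],i,z0+z))
E
python3 - <<'E'
from h import *
f=wrist("w1.png"); measure(f,(426,314)); measure(f,(600,150),r=95)
E
```

```text
fix 2883 19.9 [418.5 316.3] [125.7 113.7] 76.5
 part 2044 27.9 [428.3 318.2] [81.  80.5] -47.7
 part 787 80.0 [425.9 320. ] [41.8 39.1] 42.9
 fix 1482 19.9 [546.5 166.6] [100.7  40.6] 77.8
```

servo_tool:
  rows:
    - [0,0,0,-1,-1,0,87]
    - [0,0,0,-1,-1,0,87]
    - [0,0,0,-1,-1,0,87]
    - [0,0,0,-1,-1,0,87]
    - [0,0,0,-1,-1,0,87]
    - [0,0,0,-1,-1,0,87]

```text
t: 1.65
ee_pos: [442.2, 126.4, 222.6]
orientation: [0.368, 3.12, 0.0]
ft_force: [-0.3, -0.2, 0.4]
width: 87.1
grasp_force: 0.0
```

Run:
```python
from h import *
f=wrist("w2.png"); measure(f,(426,314)); measure(f,(600,150),r=95); measure(f,(601,-163)); plan([593,-168,222],86)
```

```text
fix 4379 19.7 [425.1 309.1] [126.8 122. ] -29.4
 part 2905 27.8 [429.9 315.8] [81. 80.] 41.7
 part 1928 80.0 [429.6 315. ] [43.3 40.8] 42.7
 fix 2686 19.8 [586.  155.7] [113.9  99.1] -12.9
 part 1836 30.1 [596.2 153.7] [83.1 73.1] 87.6
 part 427 79.8 [588.9 155.1] [39.6 18.9] 78.1
 fix 120 18.7 [ 547.2 -109.5] [26.9 11.5] -14.2
at [441.4 127.2 222.5] psi 76.6 -> turn [ 0.0002 -0.0003 -0.1094] shift [-1.0797 -1.2602  0.0015]
```

View pics/w2.png

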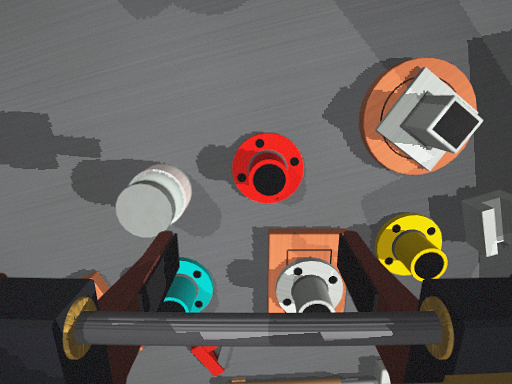

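The wrist view shows the flange under the fingers at (310,285), the post at (430,120), red at (268,170) and the jar at (155,200). I'll view the lug from slightly behind it.

servo_tool:
  rows:
    - [0,0,-0.11,-0.6,-1,0,87]
    - [0,0,-0.11,-0.6,-1,0,87]
    - [0,0,-0.11,-0.6,-1,0,87]
    - [0,0,-0.11,-0.6,-1,0,87]
    - [0,0,-0.11,-0.6,-1,0,87]
    - [0,0,-0.11,-0.6,-1,0,87]

```text
t: 2.45
ee_pos: [511.4, -93.8, 222.3]
orientation: [-0.104, -3.139, -0.001]
ft_force: [-0.1, -0.4, -0.0]
width: 87.2
grasp_force: 0.0
```

Run:
```python
from h import *
f=wrist("w3.png"); measure(f,(597,-165)); measure(f,(431,-302),z0=32,hues=(10,30),parts=False); plan([593,-168,150],86)
```

```text
fix 5005 19.8 [ 601.4 -162.4] [127.4 125.6] 12.3
 part 2636 27.8 [ 596.7 -165.7] [111.1  49. ] -5.3
 part 410 80.3 [ 593.9 -164.5] [44.3 11.6] -7.0
 fix 4963 31.6 [ 425.3 -298.1] [121.6  79. ] 73.3
at [511.3 -93.6 222.4] psi 86.23 -> turn [ 0.0004 -0.0007  0.0027] shift [-0.4323 -0.3445  0.3613]
```

View pics/w3.png

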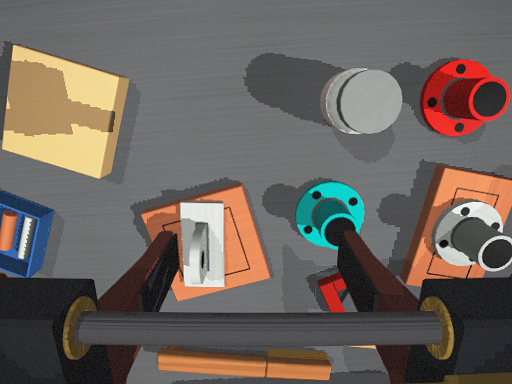

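The view shows the lug at (203,243) on the square plate, the brick at (65,110) and turquoise at (330,215). Going for the lug.

servo_tool:
  rows:
    - [0,0,0.018,-0.444,-0.336,0,87]
    - [0,0,0.018,-0.444,-0.336,0.1,87]
    - [0,0,0.018,-0.444,-0.336,0.4,87]
    - [0,0,0.018,-0.444,-0.336,0.65,87]
    - [0,0,0.018,-0.444,-0.336,0.8,87]
    - [0,0,0.018,-0.444,-0.336,0.87,87]
    - [0,0,0.018,-0.444,-0.336,0.905,87]
    - [0,0,0.018,-0.444,-0.336,0.905,40]
    - [0,0,0.018,-0.444,-0.336,0.905,20]
    - [0,0,0.018,-0.444,-0.336,0.905,14]

```text
t: 3.75
ee_pos: [596.4, -169.0, 42.7]
orientation: [0.149, 3.136, -0.001]
ft_force: [0.3, -0.3, -0.6]
width: 60.6
grasp_force: 0.0
```

servo_tool:
  rows:
    - [0,0,0,0,0,0,14]
    - [0,0,0,0,0,0,14]
    - [0,0,0,0,0,0,11]
    - [0,0,0,0,0,0,11]
    - [0,0,0,0,0,0,0]
    - [0,0,0,0,0,0,0]

```text
t: 4.5
ee_pos: [595.8, -168.3, 41.7]
orientation: [-0.149, -3.138, -0.001]
ft_force: [-0.2, 3.0, 1.1]
width: 9.7
grasp_force: 30.0
```

Run:
```python
from h import *
o=ctrl.get_obs();print(o["qpos"],o["ft_force"],o["moment"],o["width"]);f=wrist();measure(f,(595,-166));plan([595.5,-166.5,41],84.7)
```

```text
[-2.94716351e-01  6.57341077e-01  1.73141861e+00  6.21216396e-04
  7.53043317e-01 -1.77116198e+00] [-0.19938588  2.98335415  1.06549474] [ 0.57809884 -0.07520174  0.01738311] 9.733974276397499
 fix 17572 19.7 [ 595.8 -164.1] [124.4 113.7] -77.7
 part 7567 27.7 [ 578.4 -167. ] [72.9 49.3] -5.5
 part 1833 81.1 [ 589.5 -168.2] [35.8 12.3] -5.5
at [ 595.8 -168.3   41.7] psi 84.57 -> turn [ 0.0003 -0.0001 -0.0016] shift [0.0022 0.0088 0.0033]
```

servo_tool:
  rows:
    - [0,0,0,0,0,-0.05,0]
    - [0,0,0,0,0,-0.2,0]
    - [0,0,0,0,0,-0.3,0]
    - [0,0,0.05,0.12,-0.12,-0.3,0]
    - [0,0,0.1,0.32,-0.31,-0.3,0]
    - [0,0,0.19,0.5,-0.49,-0.3,0]
    - [0,0,0.19,0.66,-0.65,-0.3,0]
    - [0,0,0.19,0.753,-0.74,-0.3,0]
    - [0,0,0.19,0.753,-0.74,-0.3,0]
    - [0,0,0.19,0.753,-0.74,-0.2,0]

```text
t: 5.8
ee_pos: [433.3, -302.8, 83.1]
orientation: [0.593, 3.081, -0.003]
ft_force: [0.3, 0.1, -7.4]
width: 9.7
grasp_force: 30.0
```

Run:
```python
from h import *
f=wrist("w4.png");measure(f,(431,-301),z0=32,hues=(10,30),parts=False);plan([432,-301.5,54.2],68.3); o=ctrl.get_obs();print(o["width"],o["moment"],o["ft_force"])
```

```text
fix 6307 31.6 [ 428.8 -303.4] [109.7 107.3] 68.4
at [ 431.8 -301.4   80.1] psi 68.23 -> turn [ 0.0002 -0.0004 -0.0008] shift [-0.0013 -0.0002  0.1297]
10.005608347986445 [0.03791228 0.10117634 0.00087088] [-0.88750562 -0.02251842 -8.39287776]
```

View pics/w4.png

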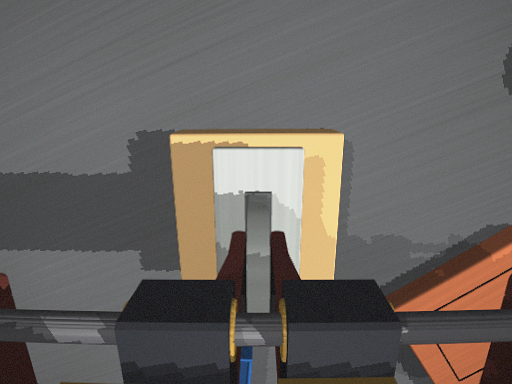

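The picture shows the lug (258,230) centred over the brick and square to it. Lowering it.

servo_tool:
  rows:
    - [0,0,0,0,0,0.06,0]
    - [0,0,0,0,0,0.1,0]
    - [0,0,0,0,0,0.12,0]
    - [0,0,0,0,0,0.125,0]
    - [0,0,0,0,0,0.13,0]
    - [0,0,0,0,0,0.132,0]
    - [0,0,0,0,0,0.132,0]
    - [0,0,0,0,0,0.132,0]

```text
t: 6.85
ee_pos: [431.9, -301.9, 55.4]
orientation: [0.593, 3.085, -0.0]
ft_force: [-0.5, 0.1, -6.6]
width: 9.7
grasp_force: 30.0
```

servo_tool:
  rows:
    - [0,0,0,0,0,0.004,0]
    - [0,0,0,0,0,0.008,0]
    - [0,0,0,0,0,0.008,0]
    - [0,0,0,0,0,0.008,0]

```text
t: 7.35
ee_pos: [431.8, -301.7, 53.6]
orientation: [-0.593, -3.085, -0.0]
ft_force: [0.1, -0.6, -6.2]
width: 9.8
grasp_force: 30.0
```

servo_tool:
  rows:
    - [0,0,0,0,0,0.003,0]
    - [0,0,0,0,0,0.006,0]
    - [0,0,0,0,0,0.006,0]

```text
t: 7.72
ee_pos: [431.8, -301.8, 53.6]
orientation: [0.593, 3.085, -0.0]
ft_force: [-3.9, 1.9, 9.2]
width: 9.7
grasp_force: 30.0
```

Contact at 53.6 mm. Releasing, rising, and heading to the post.

servo_tool:
  rows:
    - [0,0,0,0,0,-0.003,20]
    - [0,0,0,0,0,-0.003,40]
    - [0,0,0,0,0,-0.003,60]
    - [0,0,0,0,0,-0.05,87]
    - [0,0,0,0,0,-0.2,87]
    - [0,0,0,0,0,-0.5,87]
    - [0,0,0,0,0,-0.85,87]
    - [0,0,0,0.1,0.2,-0.85,87]
    - [0,0,0,0.2,0.5,-0.85,87]
    - [0,0,0,0.3,0.8,-0.85,87]

```text
t: 8.98
ee_pos: [435.3, -131.1, 223.5]
orientation: [0.595, 3.083, -0.0]
ft_force: [1.1, -0.2, -0.3]
width: 86.9
grasp_force: 0.0
```

servo_tool:
  rows:
    - [0,0,0,0.5,1,0,87]
    - [0,0,0,0.5,1,0,87]
    - [0,0,0,0.5,1,0,87]
    - [0,0,0,0.5,1,0,87]
    - [0,0,0,0.5,1,0,87]

```text
t: 9.6
ee_pos: [416.3, 92.3, 223.0]
orientation: [0.587, 3.086, 0.001]
ft_force: [-0.2, 0.3, 0.1]
width: 87.2
grasp_force: 0.0
```

servo_tool:
  rows:
    - [0,0,0.1,0.4,0.6,0,87]
    - [0,0,0.2,0.4,0.6,0,87]
    - [0,0,0.3,0.4,0.6,0,87]
    - [0,0,0.3,0.4,0.6,0,87]
    - [0,0,0.3,0.4,0.6,0,87]

```text
t: 10.22
ee_pos: [387.0, 230.3, 222.5]
orientation: [1.263, 2.876, -0.001]
ft_force: [0.0, -0.5, -0.5]
width: 87.0
grasp_force: 0.0
```

Run:
```python
from h import *
f=wrist("w5.png");measure(f,(426,314));plan([428,315,222],42)
p,d,i=grab("top");measure((p,d,i,cloud(d,i)),(432,-302),z0=32)
```

```text
fix 4579 19.7 [426.8 313.8] [126.1 125.7] 65.5
 part 3043 27.8 [429.6 317.4] [80. 79.] 41.9
 part 1663 80.1 [429.5 316.6] [41.  40.2] 42.9
at [387.  230.2 222.5] psi 42.52 -> turn [-0.0003  0.0002  0.0061] shift [0.1742 0.4376 0.0022]
 part 706 41.2 [ 432.3 -301.9] [109.9  51.7] -21.3
 part 129 93.5 [ 432.7 -301.9] [46.6 14.4] -21.9
```

View pics/w5.png

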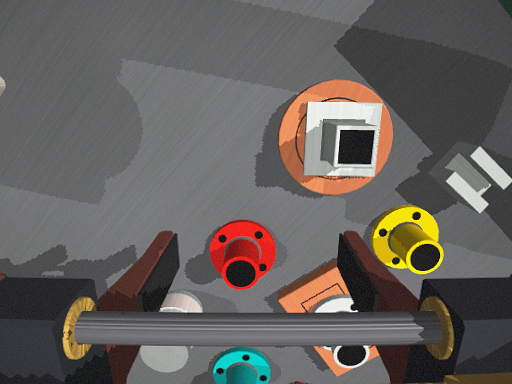

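Wrist view: the post is at (350,140) on the round plate. The top camera agreed with the TCP for the lug on the brick, so I trust the top camera's numbers. Grasping the post.

servo_tool:
  rows:
    - [0,0,0.003,0.175,0.432,0,87]
    - [0,0,0.003,0.175,0.432,0.1,87]
    - [0,0,0.003,0.175,0.432,0.4,87]
    - [0,0,0.003,0.175,0.432,0.65,87]
    - [0,0,0.003,0.175,0.432,0.8,87]
    - [0,0,0.003,0.175,0.432,0.87,87]
    - [0,0,0.003,0.175,0.432,0.902,87]
    - [0,0,0.003,0.175,0.432,0.902,87]
    - [0,0,0.003,0.175,0.432,0.902,50]
    - [0,0,0.003,0.175,0.432,0.902,45]

```text
t: 11.58
ee_pos: [427.4, 316.0, 43.0]
orientation: [1.272, 2.872, 0.002]
ft_force: [-0.4, -0.3, -0.5]
width: 70.8
grasp_force: 0.0
```

servo_tool:
  rows:
    - [0,0,0,0,0,0,44]
    - [0,0,0,0,0,0,42]
    - [0,0,0,0,0,0,30]
    - [0,0,0,0,0,0,30]
    - [0,0,0,0,0,0,30]

```text
t: 12.2
ee_pos: [427.4, 316.0, 42.3]
orientation: [1.273, 2.872, 0.002]
ft_force: [2.0, 2.8, 1.7]
width: 39.7
grasp_force: 30.0
```

Run:
```python
from h import *
print(pose()[0],pose()[2]);f=wrist();measure(f,(428,315))
p,d,i=grab("top");measure((p,d,i,cloud(d,i)),(601,-163));measure((p,d,i,cloud(d,i)),(426,313),hues=(3,16))
```

```text
[427.36939937 316.04322574  42.25056105] 42.20069210650212
 fix 10636 19.6 [416.  326.2] [126.   94.2] 42.1
 part 7123 27.7 [417.3 327.1] [78.6 50.2] 42.1
 part 4165 79.7 [423.7 319.9] [43.7 35.1] 42.1
 fix 2567 21.3 [ 601.2 -162.5] [126.  124.4] -77.3
 fix 561 21.5 [445.7 289.8] [126.7  67.5] 42.1
 part 368 29.5 [440.3 298.8] [79.7 40. ] 38.4
 part 52 81.0 [443.5 306.8] [27.2  9.2] 47.2
```

Held at 39.7 mm with the plate centred on the TCP. Lifting and carrying it to the square plate.

servo_tool:
  rows:
    - [0,0,0,0,0,-0.05,30]
    - [0,0,0,0,0,-0.2,30]
    - [0,0,0,0,0,-0.4,30]
    - [0,0,0,-0.1,-0.04,-0.5,30]
    - [0,0,0,-0.25,-0.1,-0.5,30]
    - [0,0,0,-0.45,-0.18,-0.5,30]
    - [0,0,0,-0.7,-0.28,-0.5,30]
    - [0,0,0,-0.95,-0.38,-0.5,30]

```text
t: 13.3
ee_pos: [497.3, 122.1, 142.0]
orientation: [-1.271, -2.871, 0.002]
ft_force: [1.6, 0.0, -4.2]
width: 39.7
grasp_force: 30.0
```

servo_tool:
  rows:
    - [0,0,0.05,-0.25,-0.1,0,30]
    - [0,0,0.1,-0.5,-0.2,0,30]
    - [0,0,0.2,-0.75,-0.3,0,30]
    - [0,0,0.25,-0.95,-0.38,0,30]
    - [0,0,0.3,-1,-0.4,0,30]
    - [0,0,0.345,-1,-0.4,0,30]

```text
t: 14.05
ee_pos: [572.1, -79.3, 141.6]
orientation: [-1.969, -2.445, 0.002]
ft_force: [0.5, 0.6, -5.1]
width: 39.8
grasp_force: 30.0
```

Run:
```python
from h import *
plan([601.2,-162.5,43],12.5); print(ctrl.get_obs()["width"])
```

```text
at [572.1 -79.3 141.6] psi 12.3 -> turn [-0.0016 -0.0005 -0.0023] shift [-0.4378  0.0545  0.4927]
39.79266607638017
```

servo_tool:
  rows:
    - [0,0,0,-0.15,0.02,0,30]
    - [0,0,-0.002,-0.32,0.04,0.05,30]
    - [0,0,-0.002,-0.438,0.0545,0.15,30]
    - [0,0,-0.002,-0.438,0.0545,0.25,30]
    - [0,0,-0.002,-0.438,0.0545,0.35,30]
    - [0,0,-0.002,-0.438,0.0545,0.42,30]
    - [0,0,-0.002,-0.438,0.0545,0.46,30]
    - [0,0,-0.002,-0.438,0.0545,0.46,30]
    - [0,0,-0.002,-0.438,0.0545,0.46,30]

```text
t: 15.18
ee_pos: [603.5, -161.2, 50.7]
orientation: [1.961, 2.453, 0.001]
ft_force: [0.4, -0.4, -4.2]
width: 40.3
grasp_force: 30.0
```

Run:
```python
from h import *
plan([601.2,-162.5,42.3],12.5); f=wrist("w6.png"); measure(f,(601,-162))
```

```text
at [ 603.5 -161.2   50.7] psi 12.73 -> turn [0.0006 0.0004 0.0027] shift [-0.0038 -0.0127  0.0419]
 fix 14565 19.6 [ 600.1 -149.3] [124.6  99.3] 12.4
 part 1616 82.3 [ 602.4 -156.7] [43.9 37.8] 16.4
```

View pics/w6.png

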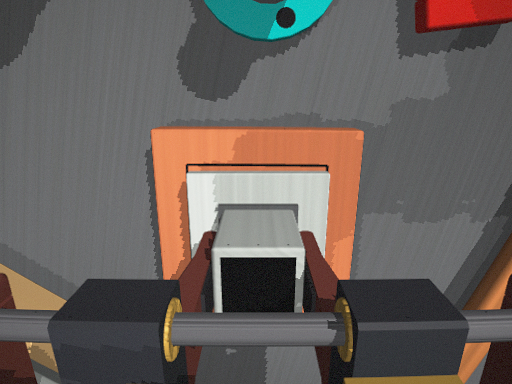

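The plate hangs about 8 mm above the scribed square: plate columns 187–329, fixture 152–363. It is laterally centred to about 1 mm. I'll make a small correction and lower it.

servo_tool:
  rows:
    - [0,0,0.001,-0.005,-0.006,0,30]
    - [0,0,0.001,-0.005,-0.006,0.015,30]
    - [0,0,0.001,-0.005,-0.006,0.028,30]
    - [0,0,0.001,-0.005,-0.006,0.034,30]
    - [0,0,0.001,-0.005,-0.006,0.037,30]
    - [0,0,0.001,-0.005,-0.006,0.037,30]

```text
t: 15.98
ee_pos: [602.0, -162.4, 42.6]
orientation: [-1.963, -2.452, 0.0]
ft_force: [-0.3, -0.0, -5.0]
width: 39.9
grasp_force: 30.0
```

Run:
```python
from h import *
plan([601.2,-162.5,42.3],12.5); f=wrist("w7.png"); measure(f,(601,-162)); plan([601.2,-162.5,42.3],12.5)
p,d,i=grab("top");measure((p,d,i,cloud(d,i)),(601,-163))
```

```text
at [ 602.  -162.4   42.6] psi 12.64 -> turn [-0.0001 -0.      0.0016] shift [ 0.0005 -0.004   0.0015]
 fix 15658 19.6 [ 599.6 -147.3] [124.6  95.1] 12.4
 part 7084 28.0 [ 598.9 -148. ] [78.7 50.3] 12.6
 part 3318 79.8 [ 601.2 -157.4] [44.2 35.2] 12.5
at [ 602.1 -162.5   42.7] psi 12.63 -> turn [-0.      0.      0.0016] shift [ 0.0007 -0.0042  0.0018]
 fix 626 21.4 [ 592.9 -122.2] [125.4  53.7] 6.1
 part 270 29.6 [ 595.4 -131.2] [78.3 29. ] -2.7
```

Centred within about 0.8 mm both ways. Setting it down.

servo_tool:
  rows:
    - [0,0,0.001,0,0,0.003,30]
    - [0,0,0.001,0,0,0.005,30]
    - [0,0,0.001,0,0,0.005,30]
    - [0,0,0.001,0,0,0.005,30]

```text
t: 16.58
ee_pos: [602.2, -162.5, 42.3]
orientation: [1.965, 2.451, 0.0]
ft_force: [-3.3, 0.6, 6.2]
width: 40.1
grasp_force: 30.0
```

servo_tool:
  rows:
    - [0,0,0,0,0,-0.002,50]
    - [0,0,0,0,0,-0.002,60]
    - [0,0,0,0,0,-0.002,70]
    - [0,0,0,0,0,-0.05,87]
    - [0,0,0,0,0,-0.25,87]
    - [0,0,0,0,0,-0.5,87]
    - [0,0,0,0,0,-0.8,87]
    - [0,0,0,0.2,0,-0.9,87]
    - [0,0,0,0.5,0,-0.9,87]
    - [0,0,0,0.8,0,-0.9,87]

```text
t: 17.82
ee_pos: [567.1, -5.0, 223.0]
orientation: [1.966, 2.448, 0.002]
ft_force: [0.5, 0.1, -0.2]
width: 87.1
grasp_force: 0.0
```

servo_tool:
  rows:
    - [0,0,0,0.4,0.2,0,87]
    - [0,0,0,0.4,0.2,0,87]
    - [0,0,0,0.4,0.2,0,87]
    - [0,0,0,0.4,0.2,0,87]

```text
t: 18.32
ee_pos: [588.7, 79.9, 221.9]
orientation: [1.965, 2.451, -0.0]
ft_force: [0.0, -1.7, 0.5]
width: 87.1
grasp_force: 0.0
```

```bash
cat > sq.py <<'E'
from h import *
p,d,i=grab("top");T=(p,d,i,cloud(d,i))
print("sq");measure(T,(601,-163));print("long");measure(T,(600,152),r=93);print("round");measure(T,(426,314))
save("top1.png",cv2.resize(p[130:320,70:420],None,fx=2.2,fy=2.2))
f=wrist("w8.png");print("w long");measure(f,(600,152),r=93)
plan([600,151,222],12.6)
E
python3 sq.py
```

```text
sq
 fix 1402 21.3 [ 600.9 -162.6] [126.  124.9] -77.3
 part 608 29.4 [ 600.5 -163.1] [79.5 78.2] -76.7
 part 170 81.4 [ 600.4 -162.7] [39.2 38.2] -76.9
long
round
w long
 fix 8025 19.7 [609.2 150.9] [154.7  99.4] -13.4
 part 3165 29.8 [604.4 153.6] [83.  81.5] 12.5
 part 1587 80.1 [604.1 153.1] [42.  41.5] -77.0
at [588.7  79.3 221.8] psi 12.47 -> turn [-0.0001  0.0001 -0.0015] shift [ 0.338   0.1326 -0.0012]
```

View pics/w8.png

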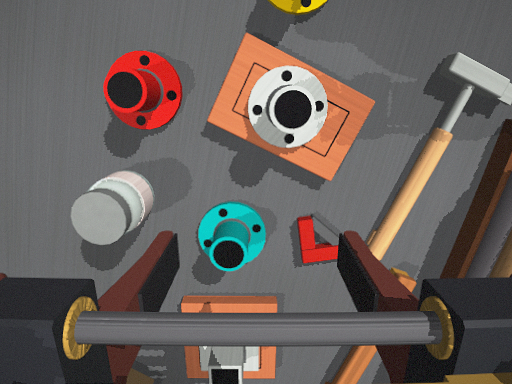

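The post is centred on the square plate within about 0.5 mm. In this view the grey flange is at (288,107) on the oblong plate, and red (143,90) and turquoise (231,237) are the decoys. Gripping the flange.

servo_tool:
  rows:
    - [0,0,0,0.34,0.143,0,87]
    - [0,0,0,0.34,0.143,0.1,87]
    - [0,0,0,0.34,0.143,0.4,87]
    - [0,0,0,0.34,0.143,0.65,87]
    - [0,0,0,0.34,0.143,0.8,87]
    - [0,0,0,0.34,0.143,0.87,87]
    - [0,0,0,0.34,0.143,0.9,87]
    - [0,0,0,0.34,0.143,0.9,87]
    - [0,0,0,0.34,0.143,0.9,52]
    - [0,0,0,0.34,0.143,0.9,47]

```text
t: 19.68
ee_pos: [602.7, 153.3, 42.7]
orientation: [1.965, 2.45, 0.002]
ft_force: [0.4, 0.4, -0.4]
width: 70.5
grasp_force: 0.0
```

servo_tool:
  rows:
    - [0,0,0,0,0,0,45]
    - [0,0,0,0,0,0,43]
    - [0,0,0,0,0,0,32]
    - [0,0,0,0,0,0,32]
    - [0,0,0,0,0,0,32]

```text
t: 20.3
ee_pos: [602.4, 153.2, 41.8]
orientation: [1.965, 2.451, 0.001]
ft_force: [1.4, 1.0, 0.7]
width: 41.7
grasp_force: 30.0
```

```bash
cat > fl.py <<'E'
from h import *
import sys
# circle fit of flange rim (z top given) in the wrist view, outer rear arc
def rim(f,c,z,r,colour,rad):
    p,d,i,W=f; hsv=cv2.cvtColor(p,cv2.COLOR_RGB2HSV); H,S=hsv[...,0].astype(int),hsv[...,1].astype(int)
    col=(S<70) if colour=="grey" else (S>110)&(H>=3)&(H<=16)
    m=col&(abs(W[...,2]-z)<5)&(np.hypot(W[...,0]-c[0],W[...,1]-c[1])<r)
    m=cv2.morphologyEx(m.astype(np.uint8),cv2.MORPH_OPEN,np.ones((3,3)))
    v,u=np.nonzero(m); q=atz(np.c_[u,v],i,z)[:,:2]
    from scipy.optimize import least_squares
    cen=np.array(c,float)
    for _ in range(6):   # outermost point by bearing, then circle of known radius
        b=np.degrees(np.arctan2(*(q-cen).T[::-1]))//4; dd=np.hypot(*(q-cen).T)
        o=np.array([q[b==k][dd[b==k].argmax()] for k in np.unique(b)])
        o=o[np.hypot(*(o-cen).T)>rad-4]
        cen=least_squares(lambda x:np.hypot(*(o-x).T)-rad,cen,loss="soft_l1").x
    print(colour,len(o),np.round(cen,2)); return cen
E
python3 - <<'E'
from fl import *
P,_,a=pose(); print(P,a); f=wrist(); rim(f,P[:2],30,52,"grey",42)
E
```

```text
[602.4130993  153.2057512   41.81531733] 12.547915413980038
grey 53 [602.37 153.49]
```

servo_tool:
  rows:
    - [0,0,0,0,0,-0.05,32]
    - [0,0,0,0,0,-0.2,32]
    - [0,0,0,0,0,-0.4,32]
    - [0,0,0,0.1,-0.07,-0.45,32]
    - [0,0,0,0.3,-0.21,-0.45,32]
    - [0,0,0,0.55,-0.39,-0.45,32]
    - [0,0,0,0.8,-0.56,-0.45,32]
    - [0,0,0,0.975,-0.686,-0.4,32]
    - [0,0,0,0.975,-0.686,-0.25,32]
    - [0,0,0,0.975,-0.686,-0.15,32]

```text
t: 21.6
ee_pos: [422.7, 313.6, 70.1]
orientation: [-1.962, -2.452, 0.005]
ft_force: [-0.0, 0.2, -3.2]
width: 41.8
grasp_force: 30.0
```

Run:
```python
from fl import *
f=wrist("w9.png"); P,_,a=pose(); z=P[2]-41.8+30; print(P,a)
rim(f,P[:2],z,52,"grey",42); rim(f,(426,314),20,75,"copper",64); plan([426.3,313.9,42],12.55)
```

```text
[421.81904095 312.56598481  67.99267244] 12.634479471176036
grey 53 [422.62 313.8 ]
copper 61 [427.21 313.42]
at [421.8 312.6  68. ] psi 12.63 -> turn [-0.0041  0.0016  0.001 ] shift [0.0019 0.0241 0.1298]
```

View pics/w9.png

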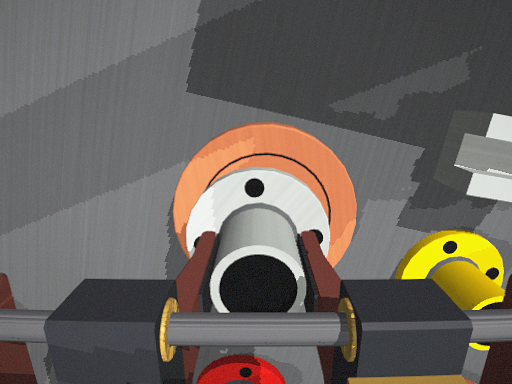

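The flange, centred at about (258,215), hangs roughly 26 mm above the round plate and sits about 4.5 mm towards −x. Correcting and lowering partway.

servo_tool:
  rows:
    - [0,0,0,-0.003,0.022,0.02,32]
    - [0,0,0,-0.003,0.022,0.06,32]
    - [0,0,0,-0.003,0.022,0.09,32]
    - [0,0,0,-0.003,0.022,0.1,32]
    - [0,0,0,-0.003,0.022,0.105,32]
    - [0,0,0,-0.003,0.022,0.105,32]
    - [0,0,0,-0.003,0.022,0.105,32]

```text
t: 22.52
ee_pos: [430.3, 314.1, 50.8]
orientation: [1.965, 2.451, 0.0]
ft_force: [-0.3, 0.8, -3.6]
width: 41.4
grasp_force: 30.0
```

Run:
```python
from fl import *
f=wrist(); P,_,a=pose(); z=P[2]-41.8+30; print(P,a)
rim(f,P[:2],z,52,"grey",42); rim(f,(426,314),20,75,"copper",64); plan([426.3,313.9,42],12.55)
```

```text
[430.3210486  314.06684612  50.855647  ] 12.545968080992742
grey 53 [430.32 314.34]
copper 62 [427.37 313.54]
at [430.3 314.1  50.9] psi 12.55 -> turn [ 0.0002 -0.0001 -0.    ] shift [ 0.0035 -0.0198  0.0443]
```

servo_tool:
  rows:
    - [0,0,0,0.001,-0.017,0,32]
    - [0,0,0,0.001,-0.017,0.015,32]
    - [0,0,0,0.001,-0.017,0.028,32]
    - [0,0,0,0.001,-0.017,0.036,32]
    - [0,0,0,0.001,-0.017,0.039,32]
    - [0,0,0,0.001,-0.017,0.039,32]
    - [0,0,0,0.001,-0.017,0.039,32]

```text
t: 23.45
ee_pos: [426.9, 313.5, 42.9]
orientation: [1.965, 2.451, 0.0]
ft_force: [-0.8, 0.4, -4.8]
width: 41.8
grasp_force: 30.0
```

Run:
```python
from fl import *
f=wrist(); P,_,a=pose(); z=P[2]-41.8+30; print(P,a)
rim(f,P[:2],z,52,"grey",42); rim(f,(426,314),20,75,"copper",64); plan([426.3,313.9,42],12.55)
```

```text
[426.92916013 313.51269631  42.94556637] 12.546075323581235
grey 53 [426.88 313.76]
copper 64 [427.26 313.61]
at [426.9 313.5  42.9] psi 12.55 -> turn [ 0.0001 -0.     -0.    ] shift [ 0.0026 -0.0027  0.0047]
```

Centred within 0.5 mm. Setting it down.

servo_tool:
  rows:
    - [0,0,0,0,0,0.003,32]
    - [0,0,0,0,0,0.006,32]
    - [0,0,0,0,0,0.007,32]
    - [0,0,0,0,0,0.007,32]

```text
t: 24.0
ee_pos: [426.9, 313.5, 41.8]
orientation: [1.965, 2.451, 0.0]
ft_force: [-1.1, -0.7, 3.0]
width: 41.7
grasp_force: 30.0
```

servo_tool:
  rows:
    - [0,0,0,0,0,-0.002,50]
    - [0,0,0,0,0,-0.002,60]
    - [0,0,0,0,0,-0.002,75]
    - [0,0,0,0,0,-0.05,87]
    - [0,0,0,0,0,-0.25,87]
    - [0,0,0,0,0,-0.5,87]
    - [0,0,0,0,0,-0.8,87]
    - [0,0,0,-0.2,-0.04,-0.9,87]
    - [0,0,0,-0.5,-0.1,-0.9,87]
    - [0,0,0,-0.8,-0.17,-0.9,87]

```text
t: 25.25
ee_pos: [428.5, 148.6, 222.6]
orientation: [1.963, 2.451, 0.003]
ft_force: [1.2, 0.5, 0.0]
width: 87.1
grasp_force: 0.0
```

servo_tool:
  rows:
    - [0,0,-0.12,-0.3,-0.06,0,87]
    - [0,0,-0.24,-0.6,-0.13,0,87]
    - [0,0,-0.36,-0.9,-0.19,0,87]
    - [0,0,-0.48,-1,-0.21,0,87]
    - [0,0,-0.6,-1,-0.21,0,87]
    - [0,0,-0.65,-1,-0.21,0,87]

```text
t: 26.0
ee_pos: [430.8, -55.4, 222.1]
orientation: [0.583, 3.086, 0.0]
ft_force: [0.6, -0.5, -0.0]
width: 87.1
grasp_force: 0.0
```

Run:
```python
from fl import *
p,d,i=grab("top");T=(p,d,i,cloud(d,i)); save("top2.png",cv2.resize(p[90:330,60:440],None,fx=2.1,fy=2.1))
rim(T,(427,314),30,52,"grey",42); rim(T,(426,314),20,72,"copper",64)
measure(T,(608,151),r=95); print("brick");measure(T,(432,-302),z0=32)
plan([432,-301.9,53.6],68.4)
```

```text
grey 72 [425.2  313.35]
copper 89 [425.86 312.9 ]
 fix 2596 21.4 [607.1 150.1] [154.6 101.7] -13.8
brick
 part 27 41.3 [ 468.2 -338.8] [14.1  9.7] -4.5
at [430.8 -55.  222. ] psi 68.93 -> turn [0.0001 0.0004 0.0062] shift [-0.449  -1.1498  0.8423]
```

View pics/top2.png

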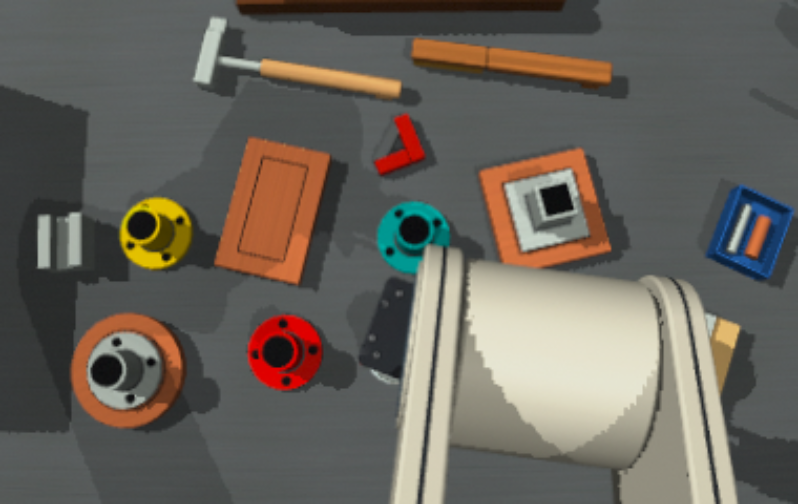

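The flange is centred on the round plate and the post on the square one, and the oblong plate (272,210) is empty. Going back for the lug.

servo_tool:
  rows:
    - [0,0,0.006,-0.39,-1,0,87]
    - [0,0,0.006,-0.39,-1,0,87]
    - [0,0,0.006,-0.39,-1,0,87]
    - [0,0,0.006,-0.39,-1,0,87]
    - [0,0,0.006,-0.39,-1,0,87]
    - [0,0,0.006,-0.39,-1,0,87]

```text
t: 26.8
ee_pos: [429.6, -268.2, 221.5]
orientation: [-0.604, -3.083, -0.001]
ft_force: [-0.2, -0.2, 0.5]
width: 87.3
grasp_force: 0.0
```

Run:
```python
from fl import *
f=wrist();measure(f,(432,-302),z0=32); plan([432,-301.9,53.6],68.3)
```

```text
part 3569 39.7 [ 433.  -302.4] [109.1  49.4] -21.8
 part 498 92.2 [ 431.3 -301.7] [43.3 10.4] -23.6
at [ 429.6 -267.9  221.5] psi 67.9 -> turn [ 0.0002 -0.0003 -0.0046] shift [-0.0753 -0.1533  0.8394]
```

servo_tool:
  rows:
    - [0,0,-0.005,-0.075,-0.153,0,87]
    - [0,0,-0.005,-0.075,-0.153,0.1,87]
    - [0,0,-0.005,-0.075,-0.153,0.35,87]
    - [0,0,-0.005,-0.075,-0.153,0.6,87]
    - [0,0,-0.005,-0.075,-0.153,0.75,87]
    - [0,0,-0.005,-0.075,-0.153,0.82,87]
    - [0,0,-0.005,-0.075,-0.153,0.838,87]
    - [0,0,-0.005,-0.075,-0.153,0.838,50]
    - [0,0,-0.005,-0.075,-0.153,0.838,25]
    - [0,0,-0.005,-0.075,-0.153,0.838,15]

```text
t: 28.1
ee_pos: [432.6, -303.5, 54.7]
orientation: [0.591, 3.084, -0.001]
ft_force: [0.1, -0.3, 0.7]
width: 60.7
grasp_force: 0.0
```

servo_tool:
  rows:
    - [0,0,0,0,0,0,14]
    - [0,0,0,0,0,0,13]
    - [0,0,0,0,0,0,11]
    - [0,0,0,0,0,0,11]
    - [0,0,0,0,0,0,0]
    - [0,0,0,0,0,0,0]

```text
t: 28.85
ee_pos: [432.2, -302.9, 53.8]
orientation: [-0.591, -3.085, -0.0]
ft_force: [0.8, 0.9, -0.1]
width: 9.7
grasp_force: 30.0
```

Run:
```python
from fl import *
f=wrist();measure(f,(432,-302),z0=32); plan([608,150.4,120],76.4);print(ctrl.get_obs()["qpos"])
```

```text
part 7631 39.7 [ 415.8 -296.8] [73.5 49.2] -21.7
 part 1865 93.0 [ 426.1 -300.7] [36.8 11.8] -21.7
at [ 432.2 -302.9   53.8] psi 68.32 -> turn [ 0.0002 -0.0001 -0.094 ] shift [ 0.0204  2.431  -0.3303]
[-6.33948853e-01  5.44470688e-01  1.93715741e+00  2.74992290e-04
  6.60194206e-01 -1.82664043e+00]
```

servo_tool:
  rows:
    - [0,0,0,0,0,-0.05,0]
    - [0,0,0,0,0,-0.2,0]
    - [0,0,0,0,0,-0.4,0]
    - [0,0,0,0,0.1,-0.47,0]
    - [0,0,0,0,0.3,-0.47,0]
    - [0,0,0,0,0.53,-0.47,0]
    - [0,0,0,0,0.76,-0.47,0]
    - [0,0,0,0,1,-0.47,0]

```text
t: 29.9
ee_pos: [505.5, -114.8, 147.1]
orientation: [-0.59, -3.084, -0.0]
ft_force: [0.7, 0.1, -6.5]
width: 9.8
grasp_force: 30.0
```

servo_tool:
  rows:
    - [0,0,-0.02,0,0.25,0,0]
    - [0,0,-0.04,0,0.5,0,0]
    - [0,0,-0.06,0,0.75,0,0]
    - [0,0,-0.08,0,0.95,0,0]
    - [0,0,-0.094,0.01,1,0,0]
    - [0,0,-0.094,0.01,1,0,0]

```text
t: 30.65
ee_pos: [576.8, 70.3, 147.0]
orientation: [-0.369, -3.118, 0.001]
ft_force: [-0.5, -0.9, -6.1]
width: 10.0
grasp_force: 30.0
```

Run:
```python
from fl import *
plan([608,150.4,60],76.4);f=wrist();measure(f,(608,150),r=95,parts=False); print(ctrl.get_obs()["width"])
```

```text
at [576.8  70.3 147. ] psi 76.5 -> turn [-0.0006 -0.0014  0.0012] shift [-0.0592  0.4264  0.4343]
 fix 15953 19.8 [608.8 150.1] [155. 100.] -13.1
10.012931054251286
```

servo_tool:
  rows:
    - [0,0,0,-0.02,0.15,0,0]
    - [0,0,0,-0.04,0.32,0,0]
    - [0,0,-0.001,-0.058,0.425,0.1,0]
    - [0,0,-0.001,-0.058,0.425,0.2,0]
    - [0,0,-0.001,-0.058,0.425,0.3,0]
    - [0,0,-0.001,-0.058,0.425,0.4,0]
    - [0,0,-0.001,-0.058,0.425,0.46,0]
    - [0,0,-0.001,-0.058,0.425,0.48,0]
    - [0,0,-0.001,-0.058,0.425,0.48,0]
    - [0,0,-0.001,-0.058,0.425,0.48,0]

```text
t: 31.95
ee_pos: [609.9, 149.4, 52.6]
orientation: [0.369, 3.118, 0.001]
ft_force: [0.2, 0.6, -6.9]
width: 9.7
grasp_force: 30.0
```

```bash
cat > lg.py <<'E'
from fl import *
def go(n):
    f=wrist(n);P,_,a=pose();z=P[2]-41.7+20+8;print(P,a)
    p,d,i,W=f; hsv=cv2.cvtColor(p,cv2.COLOR_RGB2HSV); S=hsv[...,1].astype(int);H=hsv[...,0]
    near=np.hypot(W[...,0]-608,W[...,1]-150)<95; s=np.radians(a); y=np.array([np.cos(s),np.sin(s)]); x=np.array([-y[1],y[0]])
    v,u=np.mgrid[:384,:512]
    for nm,m,zz,L in(("lug",near&(S<70)&(abs(W[...,2]-z)<4),z,55),("fix",near&(S>110)&(H>=3)&(H<=16)&(abs(W[...,2]-20)<6),20,78)):
        m=cv2.morphologyEx(m.astype(np.uint8),cv2.MORPH_OPEN,np.ones((3,3)))>0
        q=np.c_[u[m],v[m]]; c,sz,ang=rect(q,i,zz); w=atz(q,i,zz)[:,:2]
        print(nm,c,sz,ang,"centre along tool x,y:",np.round([np.percentile(w@x,99.8)-L,c@y],2),"tcp",np.round([P[:2]@x,P[:2]@y],2))
E
python3 -c "
from lg import *
go('w10.png'); plan([608.3,150.2,42],76.6)"
```

```text
[609.88305978 149.3997872   52.64587584] 76.4929185830536
lug [593. 153.] [73.9 49.5] -13.5 centre along tool x,y: [-558.96  287.27] tcp [-558.12  287.72]
fix [590.3 155.2] [117.2  98.8] -13.6 centre along tool x,y: [-557.23  288.78] tcp [-558.12  287.72]
at [609.9 149.4  52.6] psi 76.49 -> turn [ 0.0004  0.0008 -0.0012] shift [0.0087 0.002  0.0532]
```

View pics/w10.png

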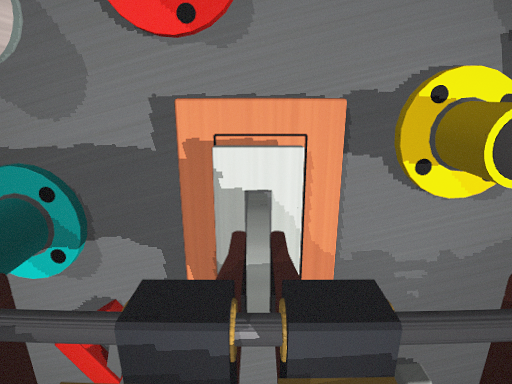

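The lug hangs about 10 mm over the scribed oblong and parallel to it. It needs about 1.7 mm along tool x and 1 mm along y.

servo_tool:
  rows:
    - [0,0,0,0.009,0.005,0,0]
    - [0,0,0,0.009,0.005,0.015,0]
    - [0,0,0,0.009,0.005,0.03,0]
    - [0,0,0,0.009,0.005,0.042,0]
    - [0,0,0,0.009,0.005,0.048,0]
    - [0,0,0,0.009,0.005,0.048,0]
    - [0,0,0,0.009,0.005,0.048,0]

```text
t: 32.88
ee_pos: [607.9, 150.6, 42.3]
orientation: [0.37, 3.12, 0.0]
ft_force: [0.1, -0.1, -6.3]
width: 9.7
grasp_force: 30.0
```

```bash
python3 -c "
from lg import *
go('w11.png'); plan([608.3,150.2,42],76.6)"
```

```text
[607.87716764 150.63927973  42.34544706] 76.49037527711324
lug [590.9 154.1] [73.8 49.7] -13.6 centre along tool x,y: [-556.65  287.88] tcp [-555.87  288.48]
fix [586.  156.3] [108.8  98.7] -13.6 centre along tool x,y: [-556.96  288.87] tcp [-555.87  288.48]
at [607.9 150.6  42.3] psi 76.49 -> turn [ 0.      0.0001 -0.0013] shift [-0.0026 -0.0016  0.0017]
```

servo_tool:
  rows:
    - [0,0,0,-0.001,0.002,0.002,0]
    - [0,0,0,-0.001,0.002,0.004,0]
    - [0,0,0,-0.001,0.002,0.006,0]
    - [0,0,0,-0.001,0.002,0.006,0]

```text
t: 33.42
ee_pos: [608.2, 151.0, 41.9]
orientation: [0.369, 3.119, 0.0]
ft_force: [-3.3, -1.4, 5.3]
width: 9.9
grasp_force: 30.0
```

Contact. Releasing, rising and moving clear of the top view.

servo_tool:
  rows:
    - [0,0,0,0,0,-0.002,20]
    - [0,0,0,0,0,-0.002,40]
    - [0,0,0,0,0,-0.002,60]
    - [0,0,0,0,0,-0.05,87]
    - [0,0,0,0,0,-0.25,87]
    - [0,0,0,0,0,-0.5,87]
    - [0,0,0,0,0,-0.9,87]
    - [0,0,0,0.3,-0.4,-0.9,87]
    - [0,0,0,0.7,-0.9,-0.9,87]
    - [0,0,0,0.9,-1,-0.9,87]

```text
t: 34.67
ee_pos: [456.8, 40.1, 219.6]
orientation: [0.369, 3.118, 0.0]
ft_force: [0.1, -0.1, 0.5]
width: 86.7
grasp_force: 0.0
```

Run:
```python
from fl import *
p,d,i=grab("top");T=(p,d,i,cloud(d,i)); save("top3.png",cv2.resize(p[90:330,60:440],None,fx=2.1,fy=2.1))
rim(T,(427,314),30,52,"grey",42); rim(T,(426,314),20,72,"copper",64)
print("long");measure(T,(608,151),r=95); print("sq");measure(T,(601,-163)); o=ctrl.get_obs(); print(o["t"],o["ee_pos"])
```

```text
grey 69 [425.22 314.59]
copper 60 [425.86 312.03]
long
 fix 856 21.2 [633.4 143.5] [101.5 100.6] 76.5
 part 400 29.2 [623.2 146.1] [76.1 50.5] -14.1
 part 99 80.9 [606.5 149.5] [40.9 12.8] -12.8
sq
 fix 1393 21.3 [ 601.2 -162.5] [125.8 124.6] -77.1
 part 603 29.4 [ 600.2 -163.2] [79.2 78.7] -76.5
 part 268 81.3 [ 600.4 -162.5] [40.  38.3] -76.8
34.725 [448.28087229  37.82535349 217.94185207]
```

View pics/top3.png

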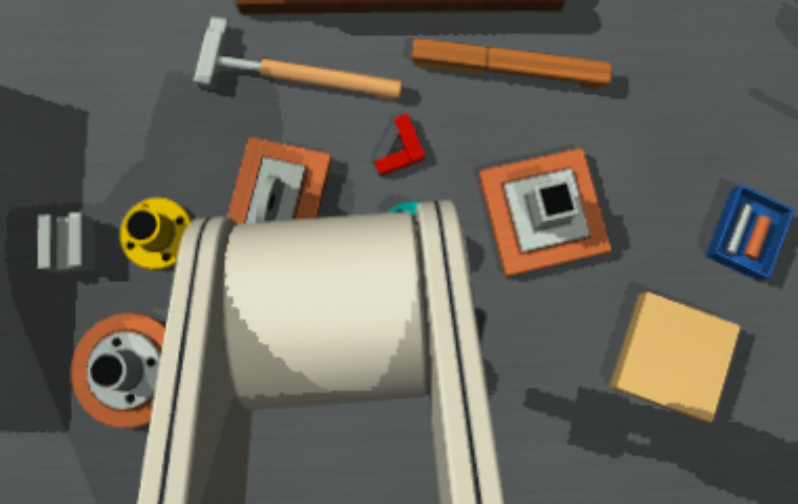

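The arm hides the lug's near end at (250,220). I'll move it further aside and re-measure.

servo_tool:
  rows:
    - [0,0,0,0.1,-1,0,87]
    - [0,0,0,0.1,-1,0,87]
    - [0,0,0,0.1,-1,0,87]
    - [0,0,0,0.1,-1,0,87]
    - [0,0,0,0.1,-1,0,87]

```text
t: 35.35
ee_pos: [391.8, -149.1, 219.1]
orientation: [0.373, 3.119, 0.0]
ft_force: [0.0, 0.3, -0.6]
width: 87.0
grasp_force: 0.0
```

Run:
```python
from fl import *
p,d,i=grab("top");T=(p,d,i,cloud(d,i))
rim(T,(427,314),30,52,"grey",42); rim(T,(426,314),20,72,"copper",64)
print("long");measure(T,(608,151),r=95)
measure(T,(426,314))
p,d,i=grab("top");save("top4.png",cv2.resize(p[90:330,60:440],None,fx=2.1,fy=2.1))
```

```text
grey 72 [425.12 313.28]
copper 87 [425.96 313.  ]
long
 fix 1595 21.4 [607.  150.2] [154.9 101.7] -13.8
 part 706 29.4 [607.5 150.1] [108.7  51. ] -13.7
 part 99 80.3 [605.1 150.2] [44.  12.2] -12.8
 fix 1199 21.5 [426.3 312.4] [126.5 124.8] -79.2
 part 499 31.6 [424.3 309.5] [80.7 75.7] -0.2
 part 310 81.8 [425.7 311.3] [43.1 39.1] -89.8
```

View pics/top4.png

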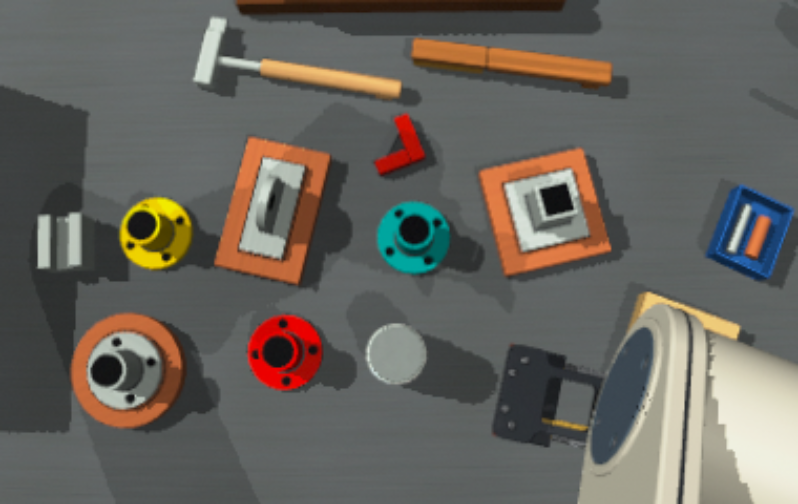

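All three are centred within 1 mm and aligned: lug (272,207) on oblong, post (548,208) on square, flange (125,370) on round. The jar, wire brush and chipping hammer have not moved. Handing in.

```bash
python3 -c "
from workcell import ctrl
print(ctrl.close_job())"
```

```text
the job is handed in; nothing more can be done
None
```

The job is handed in: the flange is on the round plate, the post foot on the square and the lug on the oblong (parked on the firebrick on the way), each centred within about 1 mm by the top camera, after about 35 s of robot time.

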